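Restart the tripped polisher

ROBOT

A 6-joint arm with a two-finger parallel gripper is mounted at the origin on the work surface. World frame = base frame: x ahead of the robot, y to its left, z up, the work surface at z = 0. Lengths are in m, angles in degrees, forces in N, time in s.
With the tool pointing down it reaches from about 0.3 to 0.875 m from the base axis. Payload 6.4 kg.
Tool frame: the origin (TCP) lies midway between the tips of the shut fingers; the grasp point (between the pads) lies 19 mm behind it (robot.pinch_z is the distance from the TCP to the grasp point, in m); z points along the fingers, x is the direction in which the jaws open and shut, and the axes are right-handed (so a half turn about z gives the same grasp; the last joint's range is limited). The gripper opens to 85 mm and grips with 20 to 120 N. Pads are 22 mm wide; open, the fingers measure 114 mm over their backs; the gripper's body (76 mm by 85 mm) begins 54 mm behind the grasp point. The pads swing forward as they close: fully open they stand 13 mm farther back than shut.
Start: joints at [55.846, 10.359, 92.074, -0, 77.567, -11.82], TCP at [0.218, 0.532, 0.231] pointing down, gripper open.
Joint ranges: [-171.53, 171.53], [-51.25, 118.39], [17.06, 147.69], [-65.23, 245.23], [0, 150.52], [-178.68, 178.68]. Speed limits (degrees/s): [147.25, 147.25, 172.46, 180, 180, 180].

INTERFACE

Orientations are given as [roll, pitch, yaw] about the fixed x, y, z axes, in that order (R = Rz(yaw) Ry(pitch) Rx(roll)).
In Python, from rig import robot, viewer gives the robot as it stands.
- The arm moves only by the tool move_arm, never from a script. Its argument "moves" is a list of rows, each a list of 4 numbers: the shift along the tool's x, y, z in units of 30 mm (1.0 is 30 mm), then the turn about the tool's z in units of 5 degrees (1.0 is 5 degrees). A call has 1 to 10 rows; each row shifts and turns the commanded pose from where the row before left it, along the tool's axes as they then stand; what a row does not reach is not made up. A row lasts 1/12 s, in which the tool goes at most 41.7 mm and 7.16 degrees, less where a joint would pass 70% of its speed; a pose out of reach is approached as far as the arm can. A call is refused whole if a number of a shift passes 1 or a number of a turn 1, either way. A call with a gripper value outside its range is refused whole. "hand" is the opening, from 0 (shut) to 1 (fully open), set as the call begins (left out, the last holds). The fingers move at their own pace and stop on an object; the grip force is fixed at half the most. Time passes only in rows, so rows that do not move let the fingers close. It gives the time, the measured TCP pose, the force and the opening at its end, in the units of the state.
- robot.read_state(): the state, without advancing time (a new reading comes with each control period).
- viewer.grab_frame(name): name is "scene" or "top"; returns the picture (420x560x3 uint8, blue, green, red); there is no depth.
- viewer.camera_params(name): a dict with "fx", "fy", "cx", "cy" (pixels), "rvec" (rotation vector, rad) and "tvec" (3), from world to camera coordinates, as OpenCV has them. Camera axes: x right, y down, z forward; pixel columns grow to the right and rows downward; lengths in m; the calibration is good to about 2 mm. A picture is of the moment at which its call begins. camera_params takes no time and is no camera call.
- robot.close_job(): hands the job in, once; it reports no verdict.
Trained networks look in the newest picture that a camera, given by its name, has taken for a name from the list of things; names that differ only in an ending like _2 or _b are one class to them, and where a whole thing is asked for, a point or a joint stands for the part that bears it (a point fixed in the world has none). Each returns a list of dicts, best first, with "conf" (0 to 1); they miss things now and then, are a little off and sometimes report something else, mostly with a low value. They report only what shows in the picture. A call takes as long as a camera call. They do not tell look-alikes from the thing itself.
- viewer.outline_of(camera, name): "region" (420x560 bool, what is visible of it) and "bbox" ([centre column, centre row, width, height] in pixels, round what is visible of it).
- viewer.tip_of(camera, name): "xy" ([column, row] in pixels: a listed point, or the origin of a listed thing).
The state is a dict: "time_s": time; "joint_positions": joint angles; "joint_velocities": joint speeds; "effort": joint torques, N m; "eef_pos": TCP position; "tcp_rot": TCP orientation; "ft_force": force on the tool from outside, world axes, zero at the start; "torque": the same for the moment, N m; "opening": finger opening in m.
Only numpy, scipy, OpenCV 4.12 (cv2) and the standard library are available. Lean on these libraries where they do the work, as an engineer would, in place of code of your own. Each camera call takes 0.05 s, during which the arm holds its last target.

TASK

The bench polisher has tripped out. With closed fingers, push the popped-out yellow button on the white starter box fully in so that it stays in, then push the blue rocker fully over to ON by pressing down its end with the white bar, and then press the green button on the grey handset fully down, hold it down for a good second and let it go. Work in that order, leave the red button and the orange rocker alone, do not pick up the handset or push it about, and do not disturb the other things on the bench.

Things in the scene. Friction and masses are not known exactly. Their poses are not given: they have to be found in the camera images.
- starter: White motor starter box fixed to the bench, 90 x 120 x 60 mm high (its x by y by z); origin at the centre of its underside. The yellow trip button stands in the middle of its top.
- trip_top (a point): Centre of the flat top of the yellow trip button (32 mm across), 16 mm above the starter box's top (76 mm above the bench) when popped out; moves with the button. z points up. Its round black collar is 3 mm high and 48 mm across.
- trip (a joint): How far the yellow trip button is pushed in, m: 0 = popped out, 0.008 = fully in (it still stands 8 mm above the box). It has friction only (about 4 N) and stays where it is left.
- blue_box: Grey switch box fixed to the bench, 120 x 76 x 50 mm high (x, y, z); origin: centre of its underside. On top, a blue rocker, 80 mm along x, 36 mm wide; pivot line along y above the origin, 64 mm high. +x is the ON end: that half of the rocker has a white bar (10 x 30 mm) across its outer end, and a black cable gland sticks out of that end of the box. This one belongs to the dust extractor.
- blue_rocker (a joint): Tilt of the blue rocker, rad: 0 = off (the half with the white bar slopes up by 0.34 rad, its outer end 13 mm above the pivot; the other half is level), 0.34 = on (the half with the white bar is level, its top at 64 mm above the bench, and the other half slopes up). It has friction only (0.06 N m, about 2 N at the pressing point) and stays where it is left. It starts off.
- blue_press (a point): Where to press to switch the blue rocker on: on top of the half with the white bar, on the rocker's middle line, 28 mm from the pivot; moves with the rocker (about 73 mm above the bench when off, 64 mm when on).
- orange_box: Grey switch box fixed to the bench, 120 x 76 x 50 mm high (x, y, z); origin: centre of its underside. On top, a orange rocker, 80 mm along x, 36 mm wide; pivot line along y above the origin, 64 mm high. +x is the ON end: that half of the rocker has a white bar (10 x 30 mm) across its outer end, and a black cable gland sticks out of that end of the box. This one is to be left alone.
- orange_rocker (a joint): Tilt of the orange rocker, rad: 0 = off (the half with the white bar slopes up by 0.34 rad, its outer end 13 mm above the pivot; the other half is level), 0.34 = on (the half with the white bar is level, its top at 64 mm above the bench, and the other half slopes up). It has friction only (0.06 N m, about 2 N at the pressing point) and stays where it is left. It starts off and must stay off.
- handset: Loose grey remote handset lying flat on the bench, 70 x 170 x 28 mm high (its x by y by z), 0.3 to 0.6 kg; origin at the centre of its underside. Green button 42 mm along its +y, red button 42 mm along its -y.
- green_top (a point): Green round spring button of the handset, 32 mm across, its flat top standing 10 mm proud of the handset (38 mm above the bench). This point is the centre of the button's top and moves with it; its z axis points up. START.
- green (a joint): How far the green button is pressed, m: 0 = released, 0.006 = fully down (it then stands 4 mm proud). Spring: starts to move at 1.6 N, fully down takes 4 N; springs back up.
- red_top (a point): Red round spring button of the handset, 32 mm across, its flat top standing 10 mm proud of the handset (38 mm above the bench). This point is the centre of the button's top and moves with it; its z axis points up. STOP, not to be pressed.
- red (a joint): How far the red button is pressed, m: 0 = released, 0.006 = fully down. Spring as for the green one.
- spray: Loose short can standing upright, 52 mm across, about 110 mm tall; origin at the centre of its underside. Bystander.
- puck: Loose dark round steel block, 80 mm across, 40 mm high; origin at the centre of its underside. Bystander.
- block: Loose bright steel bench block, 65 x 65 x 25 mm high; origin at the centre of its underside. Bystander.
- hammer: Loose small mallet lying flat along its x axis, 240 mm long, orange handle towards -x, head (72 mm wide along y, 28 mm high) at +x; origin under its middle. Bystander.
There are look-alikes about, which are no part of the job. What is shaped like the blue_box but purple is not meant.

How it is judged:
By the outcome, as a careful person would: the job done as asked, in the order asked, and still so for the second after the job is handed in, with the robot touching nothing.
It also fails if it takes over 58 s, if anything falls off the work surface, if the arm or the gripper's body presses on something with over 40 N, if the wrist force passes 120 N, or if a joint passes its speed limit or range.

## Working session

There is one attempt and no reset: what is moved stays moved. The work goes in short steps, Python scripts to look and compute and a tool call to move; the robot and the scene stay as the last step left them, time stands still between calls to the robot, and variables do not carry over. Pictures are saved under pics/ and viewed, and the job is handed in when it is done.

Besides the shell and the picture viewer there is one more tool, called after "Call:" by a JSON object that holds its "op" and its "data". move_arm: Moves the arm, as the interface text tells. Its arguments: {"type":"object","properties":{"moves":{"type":"array"},"hand":{"type":"number"}},"required":["moves"]}

```bash
mkdir -p pics; cat > h.py <<'E'
import cv2, numpy as np
from rig import robot, viewer
def cam(n):
    p=viewer.camera_params(n);K=np.array([[p['fx'],0,p['cx']],[0,p['fy'],p['cy']],[0,0,1.]])
    R=cv2.Rodrigues(np.array(p['rvec'],float))[0];t=np.array(p['tvec'],float).ravel();return K,R,t
def ray(n,uv):
    K,R,t=cam(n);d=R.T@np.linalg.inv(K)@np.array([uv[0],uv[1],1.]);return -R.T@t,d
def atz(n,uv,z):
    c,d=ray(n,uv);return c+d*(z-c[2])/d[2]
def tri(a,b):
    P=[];
    for n in('scene','top'):
        K,R,t=cam(n);P.append(K@np.c_[R,t])
    X=cv2.triangulatePoints(P[0],P[1],np.array(a,float).reshape(2,1),np.array(b,float).reshape(2,1)).ravel();return X[:3]/X[3]
def proj(n,X):
    K,R,t=cam(n);v=K@(R@np.array(X)+t);return v[:2]/v[2]
E
python3 - <<'E'
from h import *
for n in('scene','top'):
    im=viewer.grab_frame(n);cv2.imwrite(f'pics/{n}0.png',im)
    for k in['trip_top','blue_press','green_top','red_top','blue_box','orange_box','starter','handset','spray','puck','hammer']:
        print(n,k,[(np.round(r['xy'],1).tolist(),round(r['conf'],2)) for r in viewer.tip_of(n,k)])
print(robot.read_state())
E
```

```text
scene trip_top [([362.6, 184.2], 0.63)]
scene blue_press [([119.7, 258.1], 0.97), ([288.7, 251.6], 0.61), ([282.1, 186.0], 0.48)]
scene green_top [([302.5, 179.4], 0.52)]
scene red_top [([271.7, 175.1], 0.66)]
scene blue_box [([290.1, 258.3], 0.94), ([131.8, 265.8], 0.85)]
scene orange_box [([202.2, 249.2], 0.58), ([198.7, 202.4], 0.57), ([283.1, 185.2], 0.28)]
scene starter [([358.0, 200.9], 0.7)]
scene handset [([283.1, 185.4], 0.66)]
scene spray [([351.3, 272.6], 0.79)]
scene puck [([202.2, 251.5], 0.63)]
scene hammer [([445.7, 215.4], 0.97)]
top trip_top [([199.3, 255.3], 0.69), ([434.6, 243.5], 0.56)]
top blue_press [([399.5, 147.2], 0.93), ([264.9, 166.4], 0.69)]
top green_top [([265.7, 259.7], 0.54), ([339.3, 183.3], 0.3)]
top red_top [([289.7, 261.1], 0.61)]
top blue_box [([263.2, 184.2], 0.85), ([394.5, 162.9], 0.75), ([435.3, 245.7], 0.61)]
top orange_box [([206.6, 254.3], 0.36)]
top starter [([203.4, 256.7], 0.78)]
top handset [([276.9, 264.3], 0.86)]
top spray [([211.0, 177.9], 0.96)]
top puck [([341.0, 182.2], 0.83)]
top hammer [([122.8, 244.3], 0.77)]
{'time_s': 1.2, 'joint_positions': array([ 5.58474815e+01,  1.03595079e+01,  9.20726359e+01, -1.24306762e-03,
        7.75673240e+01, -1.18216857e+01]), 'joint_velocities': array([-0.10572314, -0.08771959, -0.02630949,  0.03891211,  0.02424095,
       -0.17415518]), 'effort': array([-8.49216995e-04, -4.44850767e+01, -3.51677763e+01, -3.98572402e-04,
        9.09369046e-04, -3.58373904e-05]), 'eef_pos': array([0.2184927 , 0.53189742, 0.23129843]), 'tcp_rot': array([ 1.79998703e+02, -2.72150524e-04,  6.76694349e+01]), 'ft_force': array([-0.57965826,  1.20103479, -0.12862562]), 'torque': array([-0.02903028, -0.03519763, -0.00519638]), 'opening': 0.0855736630791193}
```

View pics/scene0.png

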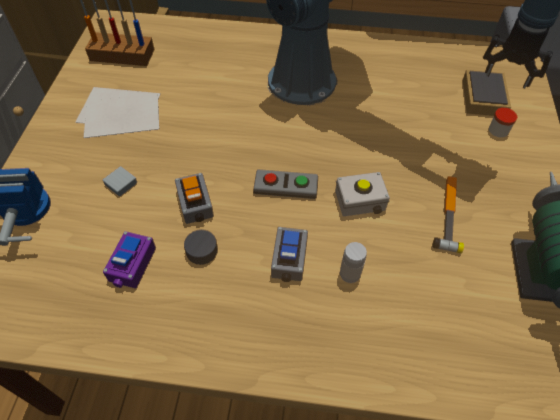

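View pics/top0.png

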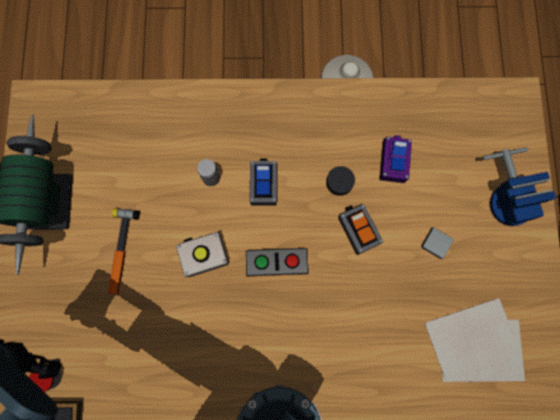

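```bash
python3 - <<'E'
from h import *
s=cv2.imread('pics/scene0.png');t=cv2.imread('pics/top0.png')
a=cv2.resize(s[150:300,240:400],None,fx=3.5,fy=3.5,interpolation=cv2.INTER_CUBIC)[:, :400]
a=cv2.resize(s[155:290,245:395],(400,360),interpolation=cv2.INTER_CUBIC)
b=cv2.resize(t[150:285,170:320],(400,360),interpolation=cv2.INTER_CUBIC)
cv2.imwrite('pics/crop.png',np.hstack([a,b]))
def seg(im,box,lo,hi):
    x0,y0,x1,y1=box;h=cv2.cvtColor(im[y0:y1,x0:x1],cv2.COLOR_BGR2HSV);m=cv2.inRange(h,lo,hi)
    n,l,st,c=cv2.connectedComponentsWithStats(m);i=1+np.argmax(st[1:,4]);return c[i]+[x0,y0],st[i]
for nm,bs,bt,lo,hi in[('yel',(340,165,385,210),(180,235,225,275),(22,120,90),(36,255,255)),('grn',(290,170,315,195),(250,248,276,276),(45,100,50),(85,255,255)),('red',(258,166,284,192),(280,248,306,276),(0,120,60),(10,255,255)),('blu',(270,225,310,280),(245,155,285,210),(105,130,60),(125,255,255)),('whbar',(275,225,305,255),(255,155,273,175),(0,0,200),(180,120,255)),('whbar2',(275,225,305,280),(250,155,280,210),(0,0,150),(180,110,255))]:
    try:
        a,sa=seg(s,bs,lo,hi);b,sb=seg(t,bt,lo,hi);print(nm,a.round(1),sa,b.round(1),sb,tri(a,b).round(4))
    except Exception as e: print(nm,e)
print(proj('top',[.4,.0,.0]),proj('top',[.5,0,0]),proj('scene',[.5,0,0]), atz('top',(205,172),.11), atz('top',(340,180),.04))
E
```

```text
yel [363.3 183.9] [ 17  14  14  11 107] [200. 253.] [ 14  12  13  13 122] [0.4621 0.206  0.0741]
grn [301.3 180.1] [ 6  6 12  9 92] [261.  261.6] [  5   8  13  12 125] [0.4413 0.0449 0.0379]
red [270.1 178. ] [  6   7  13  11 112] [291.7 260.5] [  6   6  13  13 120] [ 0.444  -0.0389  0.0364]
blu [290.7 237.3] [ 13   6  16  14 181] [262.5 182.2] [ 11  14  14  26 334] [0.6531 0.0398 0.0826]
whbar attempt to get argmax of an empty sequence
whbar2 [288.1 253.4] [ 7 27 13  4 41] [262.2 168. ] [ 7 12 11  3 32] [0.6946 0.0398 0.0782]
[277.48533094 277.58830537] [277.19851128 241.95122722] [281.66286806 204.19900627] [0.67514987 0.19236093 0.11      ] [ 0.66912139 -0.17811786  0.04      ]
```

View pics/crop.png

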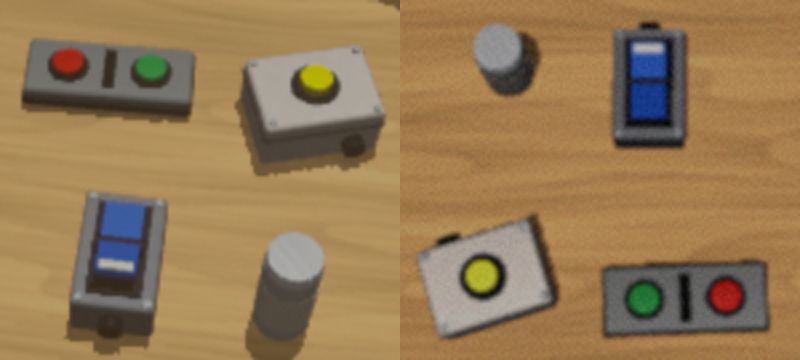

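The blue-rocker boxes are the grey one at scene (290,253) / top (263,183) and the purple one at scene (130,258) / top (396,158). I want the grey one because purple is excluded. In the crop, its white bar and gland are on the far (+x) end. The yellow button is at top (200,253). The green is at top (261,262), with red to its right at (292,260).

First I turn the tool to yaw 90 and shut the fingers.

Call:
{"op": "move_arm", "data": {"moves": [[0,0,0,-0.9],[0,0,0,-0.9],[0,0,0,-0.9],[0,0,0,-0.9],[0,0,0,-0.87],[0,0,0,0],[0,0,0,0]], "hand": 0}}

```text
time_s: 1.78
eef_pos: [0.2185, 0.5319, 0.2313]
tcp_rot: [-180.0, 0.0, 89.9]
ft_force: [0.3, -0.1, 0.5]
opening: 0.0008
```

Call:
{"op": "move_arm", "data": {"moves": [[-0.7,0.54,0,0],[-0.73,0.54,0,0],[-0.73,0.54,0,0],[-0.73,0.54,0,0],[-0.73,0.54,0,0],[-0.73,0.54,0,0],[-0.73,0.54,0,0],[-0.73,0.54,0,0],[-0.73,0.54,0,0],[-0.73,0.54,0,0]]}}

```text
time_s: 2.62
eef_pos: [0.3812, 0.3127, 0.2315]
tcp_rot: [180.0, -0.0, 89.9]
ft_force: [1.6, 0.8, -0.4]
opening: -0.0
```

Call:
{"op": "move_arm", "data": {"moves": [[-0.73,0.54,0,0],[-0.73,0.54,0,0],[-0.73,0.54,0,0],[-0.73,0.54,0,0],[-0.68,0.54,0,0],[0,0,0,0],[0,0,0,0]]}}

```text
time_s: 3.2
eef_pos: [0.4621, 0.205, 0.2313]
tcp_rot: [-180.0, -0.0, 89.8]
ft_force: [-0.7, 1.0, -0.3]
opening: 0.0004
```

Call:
{"op": "move_arm", "data": {"moves": [[0.03,0,0.8,0],[0,0,0.9,0],[0,0,0.9,0],[0,0,0.9,0],[0,0,0.8,0],[0,0,0.4,0],[0,0,0.1,0],[0,0,0,0],[0,0,0,0]]}}

```text
time_s: 3.95
eef_pos: [0.4618, 0.2075, 0.0881]
tcp_rot: [179.9, -0.0, 90.0]
ft_force: [1.7, -0.1, 1.0]
opening: 0.0
```

```bash
python3 - <<'E'
from h import *
s=viewer.grab_frame('scene');t=viewer.grab_frame('top')
a=cv2.resize(s[120:240,290:430],(400,343),interpolation=cv2.INTER_CUBIC)
b=cv2.resize(t[200:320,130:270],(400,343),interpolation=cv2.INTER_CUBIC)
cv2.imwrite('pics/y1.png',np.hstack([a,b]));print(robot.read_state()['eef_pos'])
E
```

```text
[0.46253811 0.20733436 0.08876288]
```

View pics/y1.png

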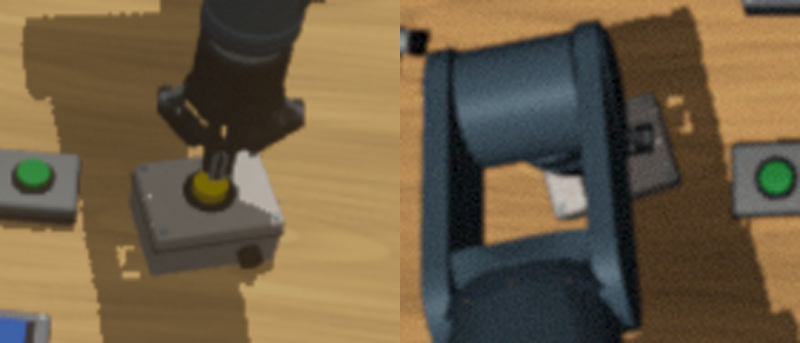

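The shut fingertips stand just above the yellow button, so I press down in small steps.

Call:
{"op": "move_arm", "data": {"moves": [[0,0,0.2,0],[0,0,0.15,0],[0,0,0.1,0],[0,0,0.1,0],[0,0,0.05,0],[0,0,0.05,0],[0,0,0,0],[0,0,0,0]]}}

```text
time_s: 4.72
eef_pos: [0.4618, 0.2068, 0.068]
tcp_rot: [180.0, -0.0, 90.0]
ft_force: [-0.7, 1.4, 2.8]
opening: 0.0001
```

Call:
{"op": "move_arm", "data": {"moves": [[0,0,0.04,0],[0,0,0.03,0],[0,0,0,0],[0,0,0,0]]}}

```text
time_s: 5.05
eef_pos: [0.4619, 0.2068, 0.0676]
tcp_rot: [180.0, 0.0, 90.0]
ft_force: [-8.8, -2.1, 20.8]
opening: -0.0001
```

The press bottomed out at z = 0.0676 with 21 N. I lift off and go over to the rocker.

Call:
{"op": "move_arm", "data": {"moves": [[0,0,-0.6,0],[0,0,-1,0],[0,0,-1,0],[0,0,-0.8,0],[0,0,0,0],[-0.3,0.44,0,0],[-0.6,0.8,0,0],[-0.6,0.8,0,0],[-0.6,0.8,0,0],[-0.6,0.8,0,0]]}}

```text
time_s: 5.88
eef_pos: [0.5713, 0.1241, 0.1656]
tcp_rot: [-179.8, 0.0, 90.0]
ft_force: [0.6, 0.1, -0.7]
opening: 0.0001
```

Call:
{"op": "move_arm", "data": {"moves": [[-0.6,0.8,0,0],[-0.6,0.8,0,0],[-0.6,0.8,0,0],[-0.6,0.8,0,0],[-0.46,0.7,0,0],[0,0,0,0],[0,0,0,0]]}}

```text
time_s: 6.47
eef_pos: [0.6877, 0.0382, 0.1648]
tcp_rot: [-179.8, -0.0, 89.9]
ft_force: [-0.2, 0.5, 0.0]
opening: -0.0002
```

```bash
python3 - <<'E'
from h import *
s=viewer.grab_frame('scene');t=viewer.grab_frame('top')
b=cv2.resize(s[150:300,230:400],(500,441),interpolation=cv2.INTER_CUBIC)
cv2.imwrite('pics/y2.png',b);print(robot.read_state()['eef_pos'])
print('bluetop centroid',atz('top',(262.5,182.2),.066),atz('top',(262.2,168),.076), atz('scene',(288.1,253.4),.076),atz('top',(264.9,166.4),.073))
for k in('trip_top',): print([(r['xy'],r['conf'])for r in viewer.tip_of('scene',k)],proj('scene',[.462,.206,.076]),proj('scene',[.462,.206,.068]))
E
```

```text
[0.68662844 0.04005527 0.16573428]
bluetop centroid [0.65742132 0.03963291 0.066     ] [0.69516504 0.04013801 0.076     ] [0.69336644 0.03939626 0.076     ] [0.70057774 0.0327458  0.073     ]
[([363.5, 186.5], 0.52)] [363.40547834 183.47020047] [362.96467942 185.40703606]
```

View pics/y2.png

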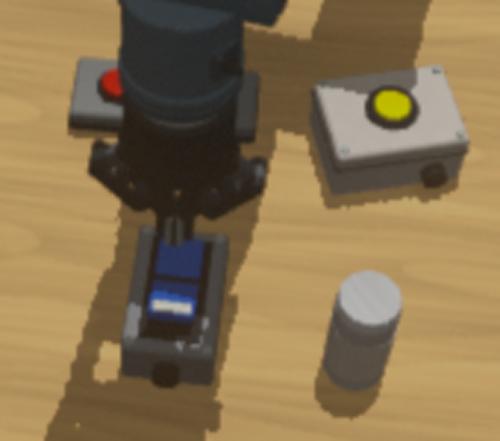

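The yellow button sits visibly lower, near scene (363,186), which matches its in height. The fingers are lined up over the bar half of the blue rocker, so I descend and press.

Call:
{"op": "move_arm", "data": {"moves": [[0,0.04,0.6,0],[0,0,0.9,0],[0,0,0.8,0],[0,0,0.4,0],[0,0,0.1,0],[0,0,0,0],[0,0,0,0]]}}

```text
time_s: 7.2
eef_pos: [0.6898, 0.0403, 0.0851]
tcp_rot: [179.9, 0.0, 90.0]
ft_force: [0.6, 0.1, -0.1]
opening: -0.0
```

Call:
{"op": "move_arm", "data": {"moves": [[0,0,0.15,0],[0,0,0.1,0],[0,0,0.1,0],[0,0,0.1,0],[0,0,0.1,0],[0,0,0,0],[0,0,0,0]]}}

```text
time_s: 7.78
eef_pos: [0.6891, 0.04, 0.0671]
tcp_rot: [-180.0, 0.0, 90.0]
ft_force: [1.5, 0.4, 1.0]
opening: 0.0004
```

Call:
{"op": "move_arm", "data": {"moves": [[0,0,0.08,0],[0,0,0.06,0],[0,0,0.03,0],[0,0,0,0],[0,0,0,0]]}}

```text
time_s: 8.2
eef_pos: [0.6893, 0.0399, 0.064]
tcp_rot: [180.0, 0.0, 90.0]
ft_force: [-4.9, -0.2, 13.9]
opening: 0.0002
```

Call:
{"op": "move_arm", "data": {"moves": [[0,0,0.03,0],[0,0,0,0],[0,0,0,0]]}}

```text
time_s: 8.45
eef_pos: [0.6893, 0.0399, 0.0639]
tcp_rot: [180.0, 0.0, 90.0]
ft_force: [-6.7, -0.5, 17.7]
opening: -0.0002
```

Call:
{"op": "move_arm", "data": {"moves": [[0,0,-0.5,0],[0,0,-1,0],[0,0,-1,0],[0,0,-0.7,0],[0,0,0,0],[0,-0.6,0,0],[0,-0.9,0,0],[0,-0.9,0,0],[0,-0.9,0,0],[0,-0.9,0,0]]}}

```text
time_s: 9.28
eef_pos: [0.5608, 0.0402, 0.156]
tcp_rot: [-179.9, -0.0, 90.0]
ft_force: [0.0, -0.5, 0.3]
opening: 0.0003
```

Call:
{"op": "move_arm", "data": {"moves": [[0,-0.9,0,0],[0,-0.9,0,0],[0,-0.9,0,0],[0.1,-0.9,0,0],[0.05,-0.45,0,0],[0,0,0,0],[0,0,0,0]]}}

```text
time_s: 9.87
eef_pos: [0.4411, 0.0445, 0.157]
tcp_rot: [-180.0, -0.0, 90.0]
ft_force: [-0.2, -0.3, -0.1]
opening: -0.0001
```

```bash
python3 - <<'E'
from h import *
s=viewer.grab_frame('scene');t=viewer.grab_frame('top')
a=cv2.resize(s[150:290,240:390],(400,373),interpolation=cv2.INTER_CUBIC)
b=cv2.resize(t[145:285,170:320],(400,373),interpolation=cv2.INTER_CUBIC)
cv2.imwrite('pics/y3.png',np.hstack([a,b]));print(robot.read_state()['eef_pos'])
E
```

```text
[0.44243562 0.04426047 0.15733534]
```

View pics/y3.png

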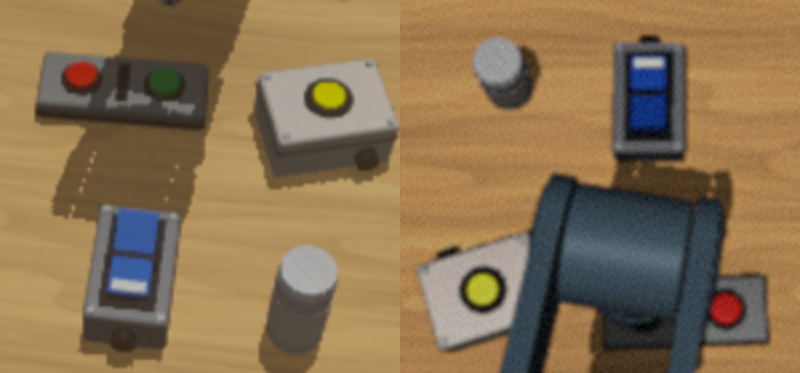

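The bar half now lies level (bar near scene (288,257)) and the other half is raised, so the rocker is ON. The handset hasn't moved. Next is green.

Call:
{"op": "move_arm", "data": {"moves": [[0.02,0,0.6,0],[0,0,0.9,0],[0,0,0.9,0],[0,0,0.8,0],[0,0,0.4,0],[0,0,0,0],[0,0,0,0]]}}

```text
time_s: 10.55
eef_pos: [0.4417, 0.045, 0.0486]
tcp_rot: [-179.9, -0.0, 90.0]
ft_force: [0.3, 0.3, 1.0]
opening: -0.0001
```

Call:
{"op": "move_arm", "data": {"moves": [[0,0,0.12,0],[0,0,0.1,0],[0,0,0.1,0],[0,0,0.05,0],[0,0,0,0],[0,0,0,0]]}}

```text
time_s: 11.05
eef_pos: [0.4416, 0.045, 0.0383]
tcp_rot: [180.0, 0.0, 90.0]
ft_force: [0.4, -0.3, 0.1]
opening: 0.0
```

Call:
{"op": "move_arm", "data": {"moves": [[0,0,0.08,0],[0,0,0.08,0],[0,0,0.05,0],[0,0,0,0],[0,0,0,0]]}}

```text
time_s: 11.47
eef_pos: [0.4419, 0.045, 0.032]
tcp_rot: [180.0, 0.0, 90.0]
ft_force: [0.6, 0.5, 5.6]
opening: 0.0001
```

Call:
{"op": "move_arm", "data": {"moves": [[0,0,0.02,0],[0,0,0,0],[0,0,0,0]]}}

```text
time_s: 11.72
eef_pos: [0.442, 0.045, 0.0319]
tcp_rot: [180.0, 0.0, 90.0]
ft_force: [-3.0, 0.4, 11.0]
opening: -0.0002
```

At the bottom: 11 N, and the height no longer changes. I hold for about 1.6 s.

Call:
{"op": "move_arm", "data": {"moves": [[0,0,0,0],[0,0,0,0],[0,0,0,0],[0,0,0,0],[0,0,0,0],[0,0,0,0],[0,0,0,0],[0,0,0,0],[0,0,0,0],[0,0,0,0]]}}

```text
time_s: 12.55
eef_pos: [0.442, 0.045, 0.0319]
tcp_rot: [180.0, 0.0, 90.0]
ft_force: [-2.6, 0.3, 11.7]
opening: -0.0
```

Call:
{"op": "move_arm", "data": {"moves": [[0,0,0,0],[0,0,0,0],[0,0,0,0],[0,0,0,0],[0,0,0,0],[0,0,0,0],[0,0,0,0],[0,0,0,0]]}}

```text
time_s: 13.22
eef_pos: [0.442, 0.045, 0.0319]
tcp_rot: [180.0, 0.0, 90.0]
ft_force: [-2.8, 0.3, 11.7]
opening: -0.0001
```

Call:
{"op": "move_arm", "data": {"moves": [[0,0,-0.2,0],[0,0,-0.6,0],[0,0,-1,0],[0,0,-1,0],[0,0,-1,0],[0,0,-1,0],[0,0,-1,0],[0,0,0,0],[0,0,0,0]]}}

```text
time_s: 13.97
eef_pos: [0.4427, 0.0449, 0.2069]
tcp_rot: [179.8, 0.0, 90.0]
ft_force: [0.2, -0.0, 0.2]
opening: 0.0001
```

```bash
python3 - <<'E'
from h import *
s=viewer.grab_frame('scene');t=viewer.grab_frame('top')
cv2.imwrite('pics/y4.png',cv2.resize(s[130:300,90:470],(800,358),interpolation=cv2.INTER_CUBIC))
s0=cv2.imread('pics/scene0.png')
for nm,(x0,y0,x1,y1),lo,hi in[('yel',(340,165,385,210),(22,120,70),(36,255,255)),('grn',(290,170,315,195),(45,100,40),(85,255,255)),('red',(258,166,284,192),(0,120,50),(10,255,255))]:
    for im in(s0,s):
        m=cv2.inRange(cv2.cvtColor(im[y0:y1,x0:x1],cv2.COLOR_BGR2HSV),lo,hi);n,l,st,c=cv2.connectedComponentsWithStats(m);i=1+np.argmax(st[1:,4]);print(nm,(c[i]+[x0,y0]).round(1),st[i,4])
print(robot.read_state()['eef_pos'])
E
```

```text
yel [363.1 184.6] 127
yel [363.1 185.5] 121
grn [301.3 180.1] 92
grn [301.  180.1] 88
red [270.1 178. ] 112
red [270.2 178. ] 114
[0.44077213 0.04514755 0.20418169]
```

View pics/y4.png

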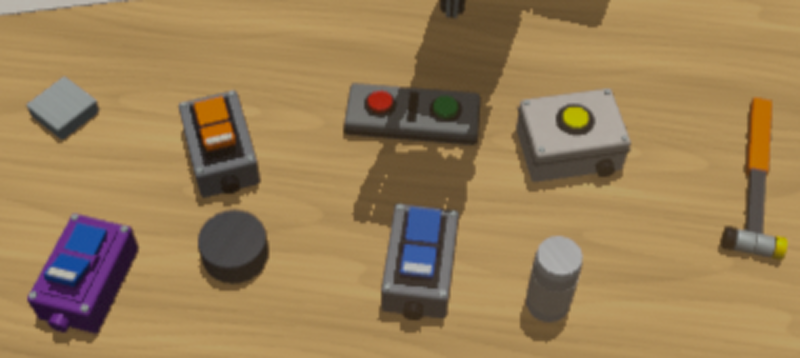

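The picture shows the yellow button in, the blue rocker ON, green released and everything else where it was, so I hand in.

```bash
python3 -c "
from rig import robot
print(robot.close_job())"
```

```text
the job is handed in; nothing more can be done
None
```

I did all three steps in the order asked and handed the job in at about 14 s on the robot's clock; the hand-in gives no verdict.

| Control | Where the press stopped | Expected height | Force | How I know |
|---|---|---|---|---|
| Yellow trip button | z = 0.0676 m | 0.068 m | 21 N | pressing on barely lowered it while the force jumped |
| Blue rocker (grey box) | z = 0.0639 m | 0.064 m | 18 N | white-bar half is level in the picture |
| Green button | z = 0.0319 m | 0.032 m | about 11 N | held bottomed at least 1.5 s, then let go |

- **Last checks:** in the final picture the green and red buttons are within 0.3 px of where they started. The orange rocker is still off, and the other things look undisturbed.
- **One weak check:** by colour, the yellow button moved only about 1 px in the picture, where full travel should give about 1.9 px. Shadow and blur limit that measure. I went by the hard stop felt at the full-in height, and the closer views also showed it lower.

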